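# Centre-punch a plate through the jig's guide bush

### The job

Take the automatic centre punch (the tool with the knurled barrel, wide cap and sprung pointed nose) out of the wooden block and lower its nose into the large guide bush of the marking jig until the point rests on the plate underneath. Press it straight down until its spring trips with a snap, then stop before it bottoms hard: it must trip nowhere but on the plate in that bush, and the jig must not be pressed hard. Then lift it out and stand it back in the empty hole of the block, leaving everything else where it is.

Things in the scene. Friction and masses are not known exactly. Their poses are not given: they have to be found in the camera images.
- punch_grip (a point): the automatic centre punch, 140 mm long, about 0.25 kg, standing point down in one of the block's three holes; this point is on its axis at the middle of the knurled barrel (17 mm thick, 31 mm below to 31 mm above this point), 93 mm above its point; z runs up the tool. In the block the barrel's lower shoulder rests on the block's top, so that this point is 31 mm above the top
- punch: the whole punch; origin on its axis at the point of the fully extended nose, 93 mm below punch_grip. Above the barrel is a cap 23 mm thick and 16 mm high; below it a sleeve 13 mm thick and 20 mm long, then the sprung nose, 8 mm thick and 42 mm long with a cone 5.5 mm long at its end
- punch_point (a point): the point of the punch's nose (goes up into the barrel as the nose is pressed in, and comes back out when let off)
- punch_nose (a joint): how far the nose is pressed into the barrel, m; 0 fully out. Its spring resists with 2 N at first, growing to a peak of 8 to 11 N at about 6 mm in; then it trips and the force falls at once to about 3.5 N, the nose going in past 6.8 mm (the snap). At 11.5 mm the nose bottoms hard
- bush_mouth (a point): centre of the mouth of the jig's large guide bush: collar 24 mm across, 8 mm above the jig's top plate and 57.5 mm above the bench; bore 9.5 mm wide, 16 mm long. Under it lies the aluminium plate to be marked: its face is 17 to 26 mm below the mouth, different from plate to plate, not measured and hardly in sight, so it must be felt
- jig: the marking jig, fixed to the bench: a steel top plate 124 x 144 mm, its top 49.5 mm up, on four pillars over a base 130 x 150 mm; origin at the middle of its underside. Its two other bushes are smaller (15 mm collars, 5 mm bores; not for this punch). A bench vice, its top 153 mm above the bench, stands between the jig and the punch block: carry the punch over it
- block: wooden punch block fixed to the bench, 56 x 150 x 70 mm, with three holes 16 mm wide right through in a row along its y axis, 48 mm apart; origin at the middle of its underside
- hole_0 (a point): centre of the mouth of the block's hole on its -y side, at the block's top
- hole_1 (a point): centre of the mouth of the block's middle hole, at the block's top
- hole_2 (a point): centre of the mouth of the block's hole on its +y side, at the block's top
- pin_punch: a plain round pin punch with no cap, 17 mm thick, standing in another hole, its top 58 mm above the block; origin on its axis 58 mm below the block's top; leave it alone
- chisel: a dark cold chisel of hexagonal bar, 19 mm thick, standing in another hole, its top 66 mm above the block; origin on its axis 58 mm below the block's top; leave it alone
- bearing: a plain ball bearing, 62 mm across and 16 high, lying flat behind the jig; leave it alone
- torch: a black pocket torch, 116 mm long, lying on its side left of the punch block; leave it alone
- ratchet: a half-inch ratchet with a black grip, 217 mm long, lying left of the punch block; leave it alone
Mind the look-alikes: they are no part of the job. Leave any green or purple look-alike of the punch alone.

How it is judged (in metres and radians):
On the way:
1. the punch trips (nose pressed in more than 6.8 mm) with its point on the plate at the bottom of the large bush, the punch upright within 0.12 rad (value of joint punch_nose above 0.0068 m and z of punch_point in the frame of bush_mouth below -0.015 m and horizontal distance between punch_point and bush_mouth below 0.003 m and angle between punch_grip's own z axis and vertical below 0.12 rad), for 0.05 s.
At the end, for the whole second after the job is handed in: the punch stands upright (within 0.12 rad) in a hole of the block, on its axis within 6 mm and fully down (barrel's middle 26 to 36 mm above the block's top), nose fully out (under 1.5 mm in), released and at rest (((horizontal distance between punch_grip and hole_0 below 0.006 m and z of punch_grip in the frame of hole_0 between 0.026 and 0.036 m) or (horizontal distance between punch_grip and hole_1 below 0.006 m and z of punch_grip in the frame of hole_1 between 0.026 and 0.036 m) or (horizontal distance between punch_grip and hole_2 below 0.006 m and z of punch_grip in the frame of hole_2 between 0.026 and 0.036 m)) and angle between punch_grip's own z axis and vertical below 0.12 rad and value of joint punch_nose below 0.0015 m and linear speed of punch below 0.02 m/s and contact force between punch and the fingers below 0.1 N); the robot touches nothing.
It fails at once if the punch trips anywhere but down in the large bush (nose pressed in more than 6.8 mm while its point is less than 15 mm below the mouth or more than 3 mm off its axis) (value of joint punch_nose above 0.0068 m and (z of punch_point in the frame of bush_mouth above -0.015 m or horizontal distance between punch_point and bush_mouth above 0.003 m)).
It fails at once if the nose is driven in until it bottoms hard (more than 11.2 mm) (value of joint punch_nose above 0.0112 m).
It fails at once if the punch is pressed on the jig with more than 25 N (contact force between punch and jig above 25 N).
It fails at once if the pin punch, the chisel or a bystander is moved more than 20 mm (distance of any of pin_punch, chisel, bearing, torch, ratchet from where it was at the start of the episode above 0.02 m).
It also fails if it takes over 61 s, if anything falls off the work surface, if the arm or the gripper's body presses on something with over 40 N, if the wrist force passes 120 N, or if a joint passes its speed limit or range.

### The arm

A 6-joint arm with a two-finger parallel gripper is mounted at the origin on a cart in front of the work surface, level with it; the furniture and walls round the work are solid. World frame = base frame: x ahead of the robot, y to its left, z up, the work surface at z = 0. Lengths are in mm, angles in rad, forces in N, time in s.
With the tool pointing down it reaches from about 350 to 775 mm from the base axis. Payload 7.3 kg.
Tool frame: the origin (TCP) lies at the very end of the fingers, on their centre line; the grasp point (between the pads) lies 19 mm behind it; z points along the fingers, x is the direction in which the jaws open and shut, and the axes are right-handed (so a half turn about z gives the same grasp; the last joint's range is limited). The gripper opens to 92 mm and grips with 3 to 60 N. Pads are 19 mm wide; open, the fingers measure 130 mm over their backs; the gripper's body (75 mm by 190 mm) begins 47 mm behind the grasp point.
Start: joints at [1.024, 0.342, 1.524, -0, 1.275, -0.146], TCP at [204.819, 483.419, 226.741] pointing down, gripper open.
Joint ranges: [-2.53, 2.53], [-0.77, 2.02], [0.04, 2.7], [-1, 4.14], [0.28, 2.66], [-3.11, 3.11]. Speed limits (rad/s): [2.57, 2.57, 3.14, 3.14, 3.14, 3.14].

### API

Orientations are given as a 3x3 rotation matrix whose columns are the frame's x, y, z axes.
In Python, from plant import manip, let_go, grasp, planner, status, viewer, hand_in gives the robot as it stands. Calls block until the motion is done:
- manip.goto(position, orientation): joint-space move of the TCP to a pose.
- manip.move_straight(position, velocity=150, orientation=None): straight line of the TCP; orientation=None keeps the orientation; velocity is the mean speed in mm/s.
- manip.goto_joints(angles): joint-space move.
- let_go() and grasp(force=None): open the fingers fully, or close them until they stop; force is the grip in N (None keeps the last).
- manip.dwell(seconds).
- planner.inverse_kinematics(position, orientation): joint angles nearest the present ones, or None.
- status.observe(): the state.
- viewer.snapshot(name): name is "scene" or "top" or "wrist"; returns a dict with "image" (420x560x3 uint8, blue, green, red), "vfov" (degrees; the focal length in pixels is half the picture's height over the tangent of half this angle, whatever the lens; pixels are square), "cx", "cy" (the principal point, pixels), "position" and "orientation" of the camera in the world; the wrist camera has in their place "mount" (4x4, takes a point from camera to tool coordinates, whose origin is the TCP and whose axes are the tool frame's). Camera axes: x right, y down, z forward; pixel columns grow to the right and rows downward; lengths in mm; the calibration is good to about 2 mm. The wrist camera is an equidistant fisheye: a pixel r from the principal point sees the ray r / f radians off the axis. A picture is of the moment at which its call begins: read the wrist's pose just before it. There is no depth.
A pose or a line that the arm cannot do raises manip.Unreachable and nothing moves.
- hand_in(): hands the job in, once; it reports no verdict.
The state is a dict: "t": time; "joint_pos": joint angles; "dq": joint speeds; "effort": joint torques, N m; "tool_pos": TCP position; "tool_rot": TCP orientation; "ft_force": force on the tool from outside, world axes, zero at the start; "moment": the same for the moment, N m; "finger_gap": finger opening in mm.
Only numpy, scipy, OpenCV 4.12 (cv2) and the standard library are available. Lean on these libraries where they do the work, as an engineer would, in place of code of your own. Each camera call takes 0.05 s, during which the arm holds its last target.

## Working session

There is one attempt and no reset: what is moved stays moved. The work goes in short steps, each a Python script; the robot and the scene stay as the last script left them, time stands still between calls to the robot, and variables do not carry over. Pictures are saved under pics/ and viewed, and the job is handed in when it is done.

```bash
ls -la; mkdir -p pics; python3 - <<'E'
from plant import *
from plant import manip, let_go, grasp, planner, status, viewer, hand_in
import cv2,numpy as np
s=status.observe(); print({k:np.round(v,3).tolist() for k,v in s.items()})
for n in ["scene","top","wrist"]:
    d=viewer.snapshot(n); cv2.imwrite(f"pics/{n}0.png",d["image"])
    print(n,{k:np.round(v,3).tolist() for k,v in d.items() if k!="image"})
print(status.observe()["t"])
E
```

```text
total 12
drwxr-xr-x  3 agent agent 4096 Dec  7 16:51 .
drwxr-xr-x 23 root  root  4096 Dec  7 16:50 ..
drwxr-xr-x  2 agent agent 4096 Dec  7 16:51 pics
{'t': 0.0, 'joint_pos': [1.024, 0.343, 1.525, -0.0, 1.275, -0.146], 'dq': [-0.0, -0.0, 0.001, -0.0, 0.0, -0.0], 'effort': [0.001, -43.126, -24.422, 0.072, 0.056, -0.0], 'tool_pos': [204.589, 483.038, 226.009], 'tool_rot': [[0.39, 0.921, -0.001], [0.921, -0.39, -0.001], [-0.002, -0.0, -1.0]], 'ft_force': [0.223, 0.193, -0.389], 'moment': [0.028, -0.035, -0.02], 'finger_gap': 91.989}
scene {'vfov': 46.788, 'cx': 278.59, 'cy': 208.446, 'position': [-84.314, 1095.438, 599.681], 'orientation': [[-0.813, -0.24, 0.531], [-0.582, 0.371, -0.724], [-0.023, -0.897, -0.441]]}
top {'vfov': 54.34, 'cx': 280.931, 'cy': 212.83, 'position': [366.904, 248.193, 1077.61], 'orientation': [[0.024, -0.986, 0.162], [-1.0, -0.025, -0.005], [0.009, -0.162, -0.987]]}
wrist {'vfov': 65.706, 'cx': 279.697, 'cy': 209.642, 'mount': [[1.0, -0.0, -0.001, -0.411], [0.0, 0.963, 0.271, -72.796], [0.001, -0.271, 0.963, -158.274], [0.0, 0.0, 0.0, 1.0]]}
0.15
```

View pics/scene0.png

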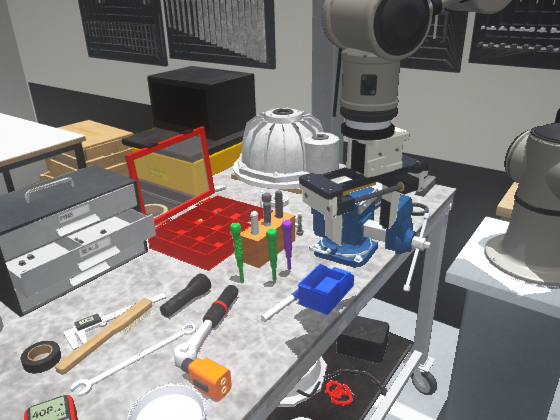

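View pics/top0.png

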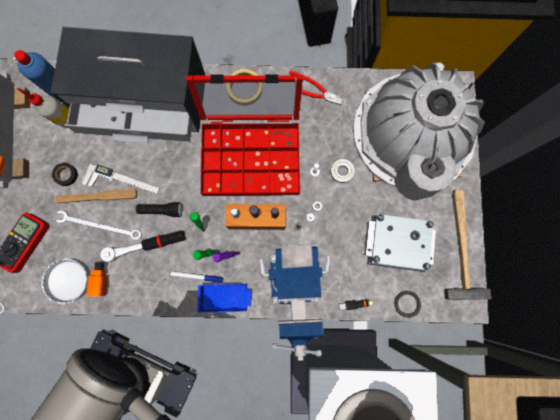

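View pics/wrist0.png

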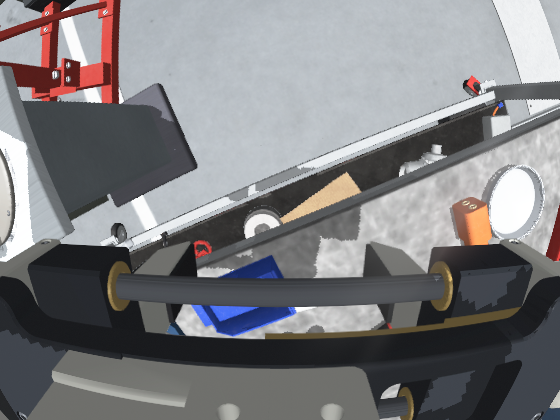

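```bash
python3 - <<'E'
import cv2,numpy as np
a=cv2.imread("pics/top0.png")
c=np.hstack([cv2.resize(a[195:265,185:295],None,fx=3.6,fy=5*.72,interpolation=cv2.INTER_CUBIC),cv2.resize(a[205:275,355:445],None,fx=3.6,fy=3.6,interpolation=cv2.INTER_CUBIC)])
cv2.imwrite("pics/topc.png",c)
b=cv2.imread("pics/scene0.png")
cv2.imwrite("pics/scenec.png",cv2.resize(b[180:290,210:330],None,fx=5,fy=5,interpolation=cv2.INTER_CUBIC))
E
```

```text
(no output)
```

View pics/topc.png

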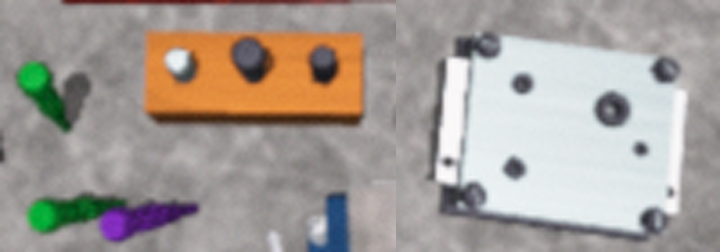

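View pics/scenec.png

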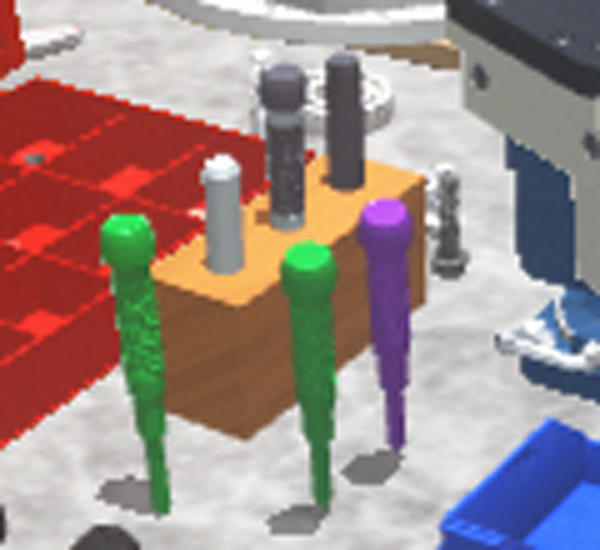

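The block holds three tools. The pale plain one at top (235,212) is the pin punch, and the dark plain one at (275,212) is the chisel. The middle one at (254,210) has a wide cap and a knurled barrel with a sleeve, so it is the centre punch. The enlarged scene crop confirms this. The green and purple ones are decoys. The jig is at top (400,242), with its large bush at about (415,235).

```bash
cat > h.py <<'E'
import cv2,numpy as np
from plant import manip, let_go, grasp, planner, status, viewer, hand_in
np.set_printoptions(precision=2,suppress=True)
def take(n,save=None):
    s=status.observe(); d=viewer.snapshot(n)
    if n=="wrist":
        T=np.eye(4);T[:3,:3]=np.array(s["tool_rot"]);T[:3,3]=s["tool_pos"]
        C=T@np.array(d["mount"]); d["position"]=C[:3,3]; d["orientation"]=C[:3,:3]
    d["fish"]=n=="wrist"
    d["position"]=np.array(d["position"]);d["orientation"]=np.array(d["orientation"])
    if save: cv2.imwrite("pics/%s.png"%save,d["image"])
    return d
def foc(d): return 210/np.tan(np.radians(d["vfov"])/2)
def ray(d,u,v):
    x,y=u-d["cx"],v-d["cy"];f=foc(d)
    if d["fish"]:
        r=np.hypot(x,y);th=r/f;k=np.sin(th)/max(r,1e-9);c=np.array([x*k,y*k,np.cos(th)])
    else: c=np.array([x/f,y/f,1.])
    c=d["orientation"]@c; return c/np.linalg.norm(c)
def onz(d,u,v,z):
    r=ray(d,u,v);p=d["position"];return p+r*(z-p[2])/r[2]
def proj(d,P):
    c=d["orientation"].T@(np.array(P)-d["position"]);f=foc(d)
    if d["fish"]:
        r=np.hypot(c[0],c[1]);th=np.arctan2(r,c[2]);k=f*th/max(r,1e-9)
    else: k=f/c[2]
    return np.array([d["cx"]+c[0]*k,d["cy"]+c[1]*k])
def tri(obs):
    A=np.zeros((3,3));b=np.zeros(3)
    for d,u,v in obs:
        r=ray(d,u,v);M=np.eye(3)-np.outer(r,r);A+=M;b+=M@d["position"]
    X=np.linalg.solve(A,b)
    return X,[np.linalg.norm(np.cross(ray(d,u,v),X-d["position"])) for d,u,v in obs]
def down(a): # jaw axis at yaw a
    c,s=np.cos(a),np.sin(a); return np.array([[c,s,0],[s,-c,0],[0,0,-1.]])
E
python3 - <<'E'
from h import *
t=take("top");s=take("scene")
print("cap",onz(t,254.4,210,148))
# block top face: orange bright mask
hsv=cv2.cvtColor(t["image"],cv2.COLOR_BGR2HSV)
m=cv2.inRange(hsv,(8,150,170),(20,255,255)); m[:, :210]=0;m[:,300:]=0;m[:190]=0;m[240:]=0
cs,_=cv2.findContours(m,cv2.RETR_EXTERNAL,cv2.CHAIN_APPROX_NONE)
c=max(cs,key=cv2.contourArea);r=cv2.minAreaRect(c);bx=cv2.boxPoints(r);print(r)
P=np.array([onz(t,u,v,70)[:2] for u,v in bx]);print(P,P.mean(0),np.linalg.norm(P[1]-P[0]),np.linalg.norm(P[2]-P[1]))
print("bush",onz(t,415,235,57.5))
# jig plate corners (screws) 
for u,v in [(230,212),(275,212)]: print(onz(t,u,v,130))
for u,v in [(196,217),(200,254),(219,257)]: print("decoy",onz(t,u,v,140))
# crosscheck in scene: cap in crop (285,80)/5+(210,180)
print("cap scene px", proj(s,onz(t,254.4,210,148)), "seen",285/5+210,75/5+180)
b=onz(t,254.4,210,148)
for yaw in np.arange(-180,181,30):
    for nm,p in [("blk",[b[0],b[1],90]),("blkhi",[b[0],b[1],280]),("bush",[*onz(t,415,235,57.5)[:2],110]),("bushhi",[*onz(t,415,235,57.5)[:2],280])]:
        q=planner.inverse_kinematics(p,down(np.radians(yaw)))
        print(yaw,nm,None if q is None else np.round(q,2))
E
```

```text
cap [524.9 304.4 148. ]
((255.42440795898438, 214.93124389648438), (59.219818115234375, 21.265296936035156), 1.1017061471939087)
[[498.64 379.16]
 [552.26 380.58]
 [553.13 232.41]
 [499.45 232.25]] [525.87 306.1 ] 53.644102822551424 148.17152480676063
bush [486.79 -95.42  57.5 ]
[521.75 362.49 130.  ]
[524.42 257.   130.  ]
decoy [506.42 439.34 140.  ]
decoy [421.37 425.35 140.  ]
decoy [415.61 381.76 140.  ]
cap scene px [267.69 193.32] seen 267.0 195.0
-180 blk [ 0.4   0.62  1.46 -0.    1.06 -2.74]
-180 blkhi [ 0.4   0.47  1.19 -0.    1.49 -2.74]
-180 bush [-0.35  0.42  1.76 -0.    0.96  2.79]
-180 bushhi [-0.35  0.25  1.5  -0.    1.39  2.79]
-150 blk [ 0.4   0.62  1.46 -0.    1.06  3.02]
-150 blkhi [ 0.4   0.47  1.19 -0.    1.49  3.02]
-150 bush [-0.35  0.42  1.76 -0.    0.96  2.27]
-150 bushhi [-0.35  0.25  1.5  -0.    1.39  2.27]
-120 blk [ 0.4   0.62  1.46 -0.    1.06  2.49]
-120 blkhi [ 0.4   0.47  1.19 -0.    1.49  2.49]
-120 bush [-0.35  0.42  1.76 -0.    0.96  1.75]
-120 bushhi [-0.35  0.25  1.5  -0.    1.39  1.75]
-90 blk [ 0.4   0.62  1.46 -0.    1.06  1.97]
-90 blkhi [ 0
[... 1120 characters left out ...]
 0.4   0.47  1.19 -0.    1.49 -1.17]
90 bush [-0.35  0.42  1.76 -0.    0.96 -1.92]
90 bushhi [-0.35  0.25  1.5  -0.    1.39 -1.92]
120 blk [ 0.4   0.62  1.46 -0.    1.06 -1.7 ]
120 blkhi [ 0.4   0.47  1.19 -0.    1.49 -1.7 ]
120 bush [-0.35  0.42  1.76 -0.    0.96 -2.44]
120 bushhi [-0.35  0.25  1.5  -0.    1.39 -2.44]
150 blk [ 0.4   0.62  1.46 -0.    1.06 -2.22]
150 blkhi [ 0.4   0.47  1.19 -0.    1.49 -2.22]
150 bush [-0.35  0.42  1.76 -0.    0.96 -2.97]
150 bushhi [-0.35  0.25  1.5  -0.    1.39 -2.97]
180 blk [ 0.4   0.62  1.46 -0.    1.06 -2.74]
180 blkhi [ 0.4   0.47  1.19 -0.    1.49 -2.74]
180 bush [-0.35  0.42  1.76 -0.    0.96  2.79]
180 bushhi [-0.35  0.25  1.5  -0.    1.39  2.79]
```

```bash
python3 - <<'E'
from h import *
manip.goto([525,305,265],down(0)); manip.dwell(0.3)
print(status.observe()["t"],np.array(status.observe()["tool_pos"]))
d=take("wrist","w1"); print(proj(d,[525,305,148]))
manip.goto([487,-95,270],down(np.pi/2)); 
print(status.observe()["t"],np.array(status.observe()["tool_pos"]))
d=take("wrist","w2"); print(proj(d,[487,-95,57.5]))
E
```

```text
1.925 [524.47 305.68 265.08]
[280.4  204.69]
3.9667 [487.14 -94.69 270.02]
[280.06 183.52]
```

View pics/w1.png

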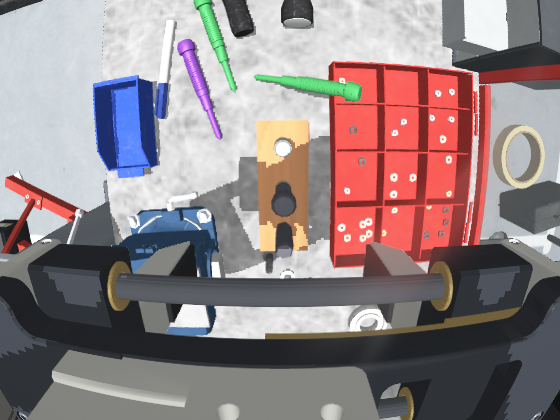

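View pics/w2.png

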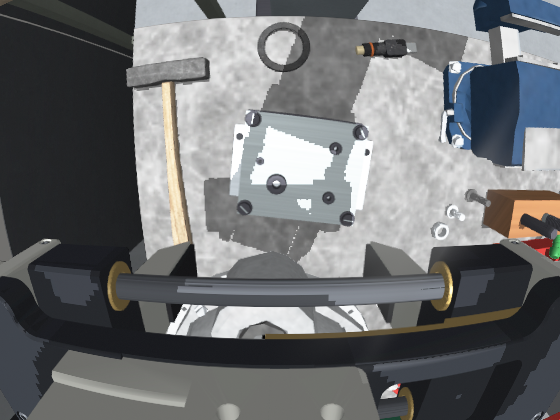

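Wrist view 1: the capped punch is at (284,203), with the pin punch at (283,147) and the chisel at (285,235). View 2: the large bush (largest collar) is at (277,184) on the jig, with the small bushes at (335,149) and (328,198). These agree with the top-view estimates, so I'll take a closer look at the bush.

```bash
python3 - <<'E'
from h import *
t=take("top")
for v in (180,190,195): print("housing edge",onz(t,418,v,176))
manip.move_straight([487,-95,185]); manip.dwell(0.2)
s=status.observe();print(s["t"],np.array(s["tool_pos"]))
d=take("wrist","w3"); p=proj(d,[487,-95,57.5]);print(p)
u,v=p.astype(int)
cv2.imwrite("pics/w3c.png",cv2.resize(d["image"][v-45:v+45,u-55:u+55],None,fx=6,fy=6,interpolation=cv2.INTER_CUBIC));print(u,v)
E
```

```text
housing edge [598.6  -66.05 176.  ]
housing edge [575.35 -65.34 176.  ]
housing edge [563.8  -64.98 176.  ]
4.9833 [487.52 -95.17 185.95]
[280.73 200.7 ]
280 200
```

View pics/w3c.png

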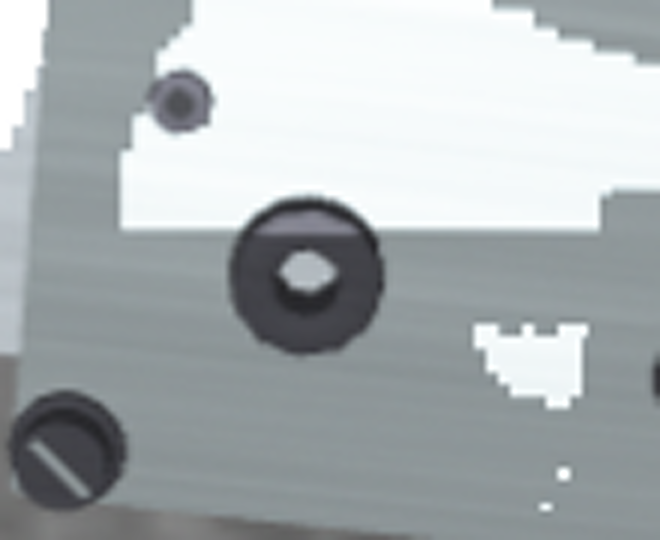

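```bash
python3 - <<'E'
from h import *
for i in range(4):
    s=status.observe();print(s["t"],np.array(s["tool_pos"]),np.array(s["ft_force"]));manip.dwell(0.1)
d=take("wrist")
im=cv2.resize(d["image"][155:245,225:335],None,fx=6,fy=6,interpolation=cv2.INTER_CUBIC)
g=cv2.cvtColor(im,cv2.COLOR_BGR2GRAY)
m=(g<110).astype(np.uint8)
cs,_=cv2.findContours(m,cv2.RETR_EXTERNAL,cv2.CHAIN_APPROX_NONE)
for c in cs:
    if cv2.contourArea(c)>5000:
        (x,y),r=cv2.minEnclosingCircle(c);print("c",(x+.5)/6-.5+225,(y+.5)/6-.5+155,r/6*2,cv2.boundingRect(c),cv2.fitEllipse(c))
# bore: bright plate + black wall
for u,v in [(275.6,201.2)]:
    P=onz(d,u,v,57.5);print(P)
    R=np.array(status.observe()["tool_rot"]);print("in tool",R.T@(P-np.array(status.observe()["tool_pos"])))
    # predicted outlines
    for r,z in [(12,57.5),(4.75,57.5),(12,49.5)]:
        q=np.array([proj(d,[P[0]+r*np.cos(a),P[1]+r*np.sin(a),z]) for a in np.linspace(0,6.28,60)])
        q=(q-[225,155]+.5)*6-.5; cv2.polylines(im,[q.round().astype(int)],True,(0,0,255) if z>50 else (0,255,0),1)
cv2.imwrite("pics/w3d.png",im)
E
```

```text
5.0333 [487.38 -95.14 185.8 ] [0.49 0.16 0.12]
5.1333 [487.2 -95.1 185.5] [-1.08  0.44 -0.04]
5.2333 [487.09 -95.04 185.25] [ 0.13 -0.02  1.09]
5.3333 [487.01 -95.01 185.11] [ 0.82 -0.26  0.75]
c 234.5597826639811 231.44021606445312 21.885482788085938 (0, 398, 125, 124) ((62.2986946105957, 458.6553955078125), (120.00891876220703, 123.24947357177734), 33.18041229248047)
c 275.3151041666667 201.66666666666666 27.072779337565105 (227, 206, 157, 158) ((304.90020751953125, 282.9269104003906), (156.4187469482422, 156.9341278076172), 91.95559692382812)
[486.47 -99.4   57.5 ]
in tool [ -4.4   -0.52 127.5 ]
```

View pics/w3d.png

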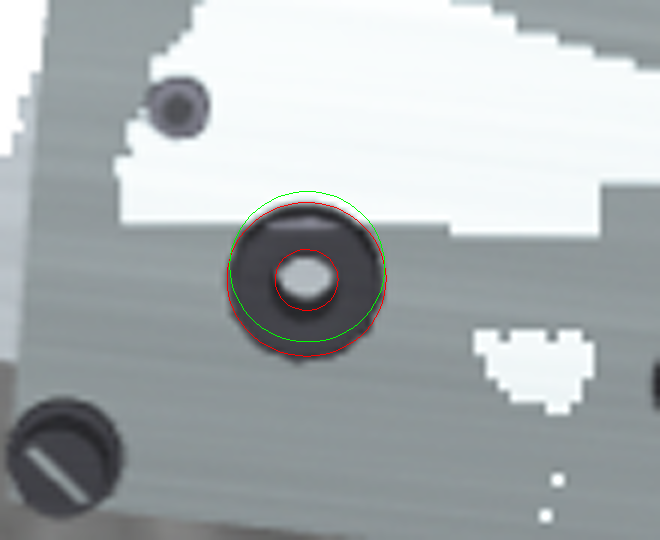

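```bash
python3 - <<'E'
from h import *
d=take("wrist")
P=onz(d,275.5,201.8,57.5);s=status.observe()
print("bush",P,"tool",np.array(s["tool_rot"]).T@(P-np.array(s["tool_pos"])),s["t"])
np.save("bush.npy",P)
manip.move_straight([487,-95,260],velocity=250)
manip.goto([525,305,270],down(0)); manip.dwell(0.6)
s=status.observe();print(s["t"],np.array(s["tool_pos"]))
d=take("wrist","w4"); p=proj(d,[525,305,148]);print(p)
u,v=p.astype(int);print(u,v)
im=cv2.resize(d["image"][v-45:v+45,u-55:u+55],None,fx=6,fy=6,interpolation=cv2.INTER_CUBIC);cv2.imwrite("pics/w4c.png",im)
t=take("top")
cv2.imwrite("pics/t2c.png",cv2.resize(t["image"][205:275,355:445],None,fx=8,fy=8,interpolation=cv2.INTER_CUBIC))
E
```

```text
bush [487.02 -99.48  57.5 ] tool [ -4.49   0.02 127.49] 5.5333
8.575 [525.01 304.98 270.01]
[279.78 202.5 ]
279 202
```

View pics/w4c.png

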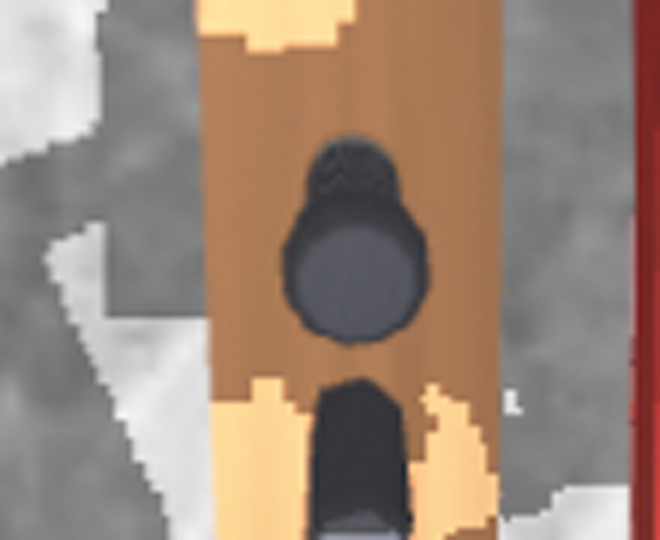

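View pics/t2c.png

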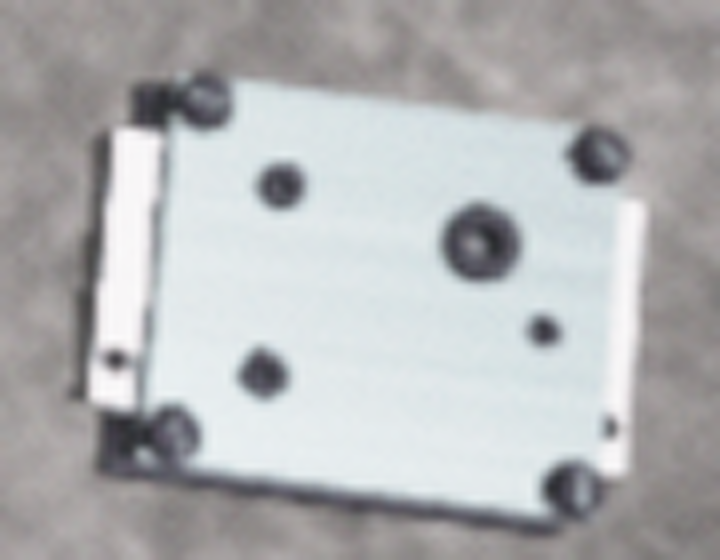

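```bash
python3 - <<'E'
from h import *
s=status.observe();d=take("wrist");P=onz(d,283.1,202.8,148);print("yaw0",P)
manip.goto([525,303,270],down(np.pi)); manip.dwell(0.7)
s=status.observe();print(s["t"],np.array(s["tool_pos"]))
d=take("wrist","w5"); p=proj(d,[525,303,148]);print(p)
u,v=p.astype(int);print(u,v)
im=cv2.resize(d["image"][v-45:v+45,u-55:u+55],None,fx=6,fy=6,interpolation=cv2.INTER_CUBIC);cv2.imwrite("pics/w5c.png",im)
E
```

```text
yaw0 [527.93 304.76 148.  ]
12.075 [524.99 303.   270.01]
[279.66 203.96]
279 203
```

View pics/w5c.png

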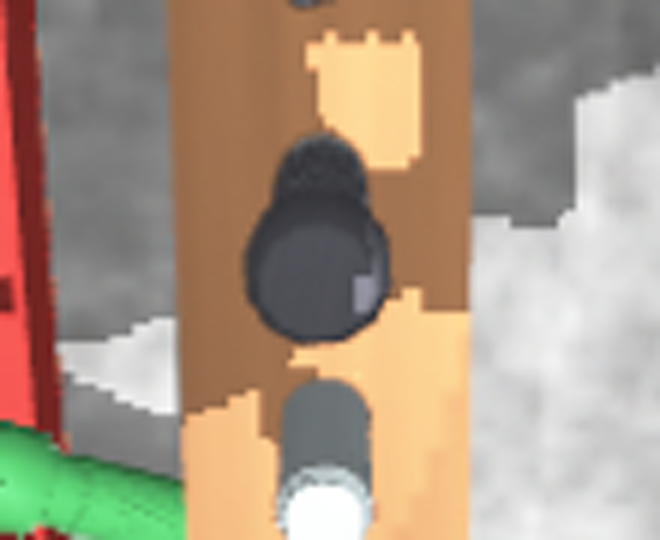

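Measuring at two opposite yaws puts the punch at (527.9, 303.8). It cancels the mount bias, and both yaws agree on x. The corrected bush position is about (488.0, -99.5). I'll grasp now.

```bash
python3 - <<'E'
from h import *
manip.move_straight([527.9,303.8,200],velocity=200)
manip.move_straight([527.9,303.8,90],velocity=120); manip.dwell(0.5)
s=status.observe();print(s["t"],np.array(s["tool_pos"]),np.array(s["ft_force"]))
take("wrist","w6"); take("scene","s6")
grasp(40); 
s=status.observe();print(s["t"],np.array(s["tool_pos"]),np.array(s["ft_force"]),s["finger_gap"])
manip.dwell(0.3)
s=status.observe();print(s["t"],np.array(s["tool_pos"]),np.array(s["ft_force"]),s["finger_gap"])
take("wrist","w7")
E
```

```text
14.1917 [527.91 303.81  90.08] [-1.01 -0.37 -0.46]
15.425 [527.88 303.79  89.98] [-0.64  0.13 -0.08] 19.667246271969823
15.725 [527.9  303.79  90.  ] [-0.26 -0.63 -0.74] 19.822452853929047
```

View pics/w6.png

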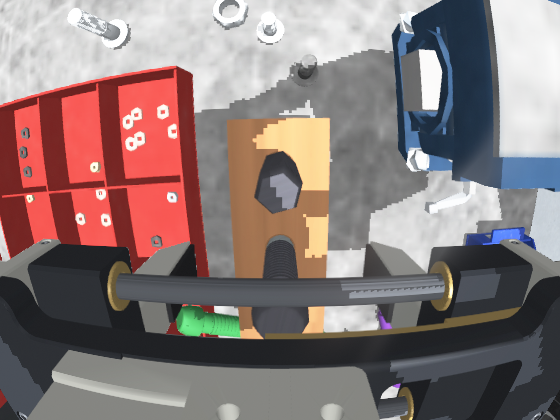

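View pics/w7.png

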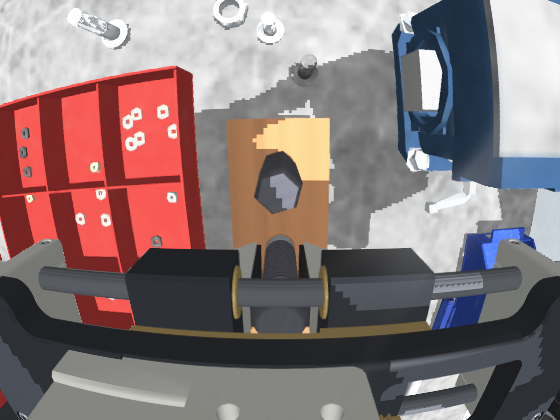

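```bash
python3 - <<'E'
from h import *
grasp(55); manip.dwell(0.2)
s=status.observe();print(s["t"],np.array(s["tool_pos"]),s["finger_gap"])
manip.move_straight([527.9,303.8,125],velocity=70); manip.dwell(0.3)
f=[];
for i in range(4): f.append(status.observe()["ft_force"]);manip.dwell(0.03)
s=status.observe();print(s["t"],np.array(s["tool_pos"]),np.mean(f,0),np.array(s["moment"]),s["finger_gap"])
d=take("wrist","w8");take("scene","s8")
cv2.imwrite("pics/w8c.png",cv2.resize(d["image"][170:350,200:360],None,fx=3.3,fy=3.3,interpolation=cv2.INTER_CUBIC))
E
```

```text
16.1917 [527.91 303.79  90.  ] 18.960179720261713
17.275 [527.84 303.75 124.78] [ 0.54  0.03 -2.77] [ 0.08  0.09 -0.01] 19.253361374257615
```

View pics/w8c.png

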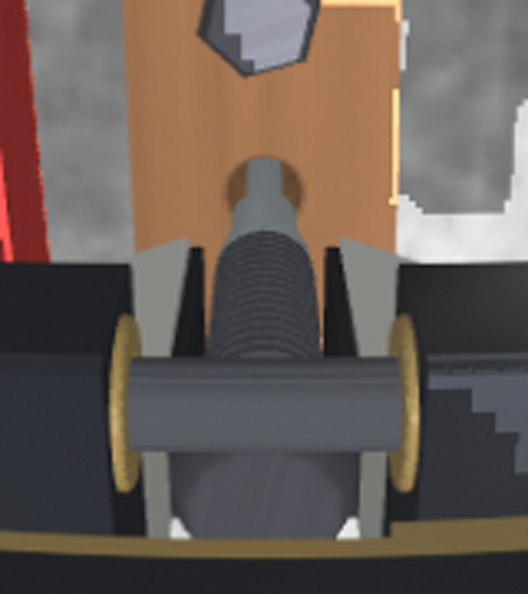

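View pics/s8.png

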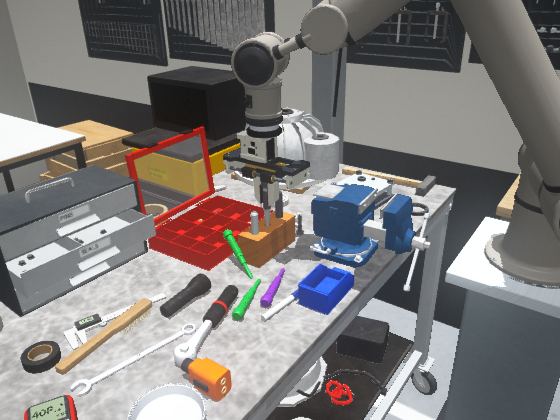

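Held well: the nose is over its own hole, and about 2.4 N of added weight fits the punch. Next I'll carry it over the vice to the jig.

```bash
python3 - <<'E'
from h import *
manip.move_straight([527.9,303.8,295],velocity=250)
manip.goto([488,-99.5,295],down(np.pi/2))
manip.move_straight([488,-99.5,154],velocity=150); manip.dwell(0.8)
s=status.observe();print(s["t"],np.array(s["tool_pos"]),s["finger_gap"])
d=take("wrist","w9")
print("tip",proj(d,[488,-99.5,154-82]),"bush",proj(d,[488,-99.5,57.5]))
cv2.imwrite("pics/w9c.png",cv2.resize(d["image"][160:250,225:335],None,fx=6,fy=6,interpolation=cv2.INTER_CUBIC))
take("scene","s9")
E
```

```text
21.6 [487.97 -99.48 153.97] 19.111215335863058
tip [280.48 216.41] bush [280.46 211.24]
```

View pics/w9c.png

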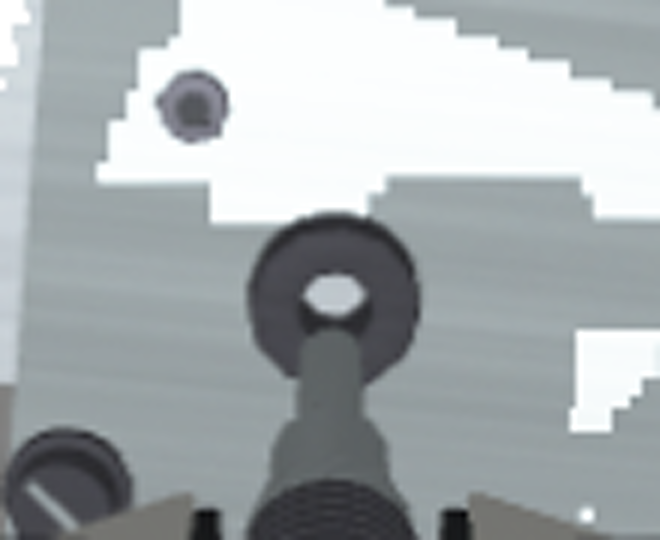

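View pics/s9.png

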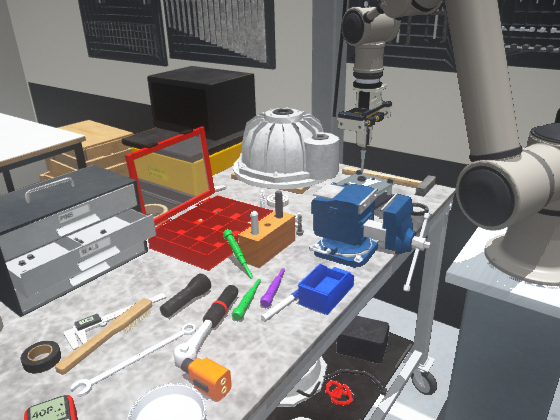

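```bash
python3 - <<'E'
from h import *
manip.move_straight([486.7,-99.1,144],velocity=30); manip.dwell(0.7)
s=status.observe();print(s["t"],np.array(s["tool_pos"]),s["finger_gap"])
d=take("wrist","w10")
X=s["tool_pos"]
for z in (144-82,144-82+5.5,57.5): print(z,(proj(d,[X[0],X[1],z])-[235,165]+.5)*8-.5)
cv2.imwrite("pics/w10c.png",cv2.resize(d["image"][165:240,235:330],None,fx=8,fy=8,interpolation=cv2.INTER_CUBIC))
E
```

```text
22.8833 [486.7  -99.11 144.01] 19.297623008894075
62 [367.61 414.22]
67.5 [367.69 431.13]
57.5 [367.54 400.9 ]
```

View pics/w10c.png

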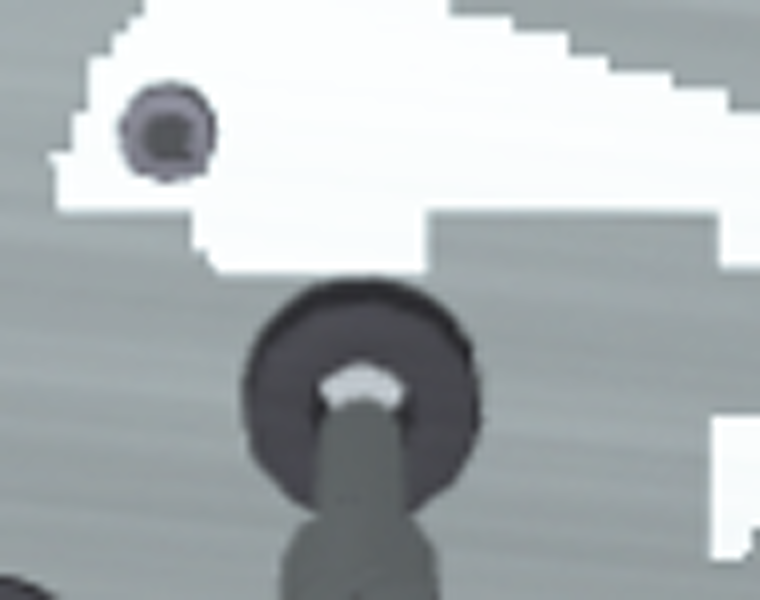

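```bash
cat >> h.py <<'E'
def fav(n=6,dt=0.025):
    f=[];z=[]
    for i in range(n):
        s=status.observe();f.append(s["ft_force"]);z.append(s["tool_pos"]);manip.dwell(dt)
    return np.mean(f,0),np.mean(z,0),s["t"]
E
python3 - <<'E'
from h import *
x,y=486.3,-98.95
manip.move_straight([x,y,144],velocity=20); manip.dwell(0.4)
f0,_,t=fav(10);np.save("f0.npy",f0);print(t,f0)
for z in (139,136,133,130,127.5,125.5):
    manip.move_straight([x,y,z],velocity=20);manip.dwell(0.15)
    f,p,t=fav(5);print(round(t,2),p,f-f0)
    if abs(f-f0).max()>3.5: print("STOP");break
d=take("wrist","w11")
cv2.imwrite("pics/w11c.png",cv2.resize(d["image"][165:240,235:330],None,fx=8,fy=8,interpolation=cv2.INTER_CUBIC))
E
```

```text
23.8083 [ 0.23 -0.08 -2.92]
24.48 [486.36 -98.97 139.06] [-0.51  0.24 -0.04]
25.06 [486.33 -98.96 136.03] [-0.16  0.23 -0.85]
25.63 [486.33 -98.95 133.02] [-0.11  0.01 -0.17]
26.21 [486.34 -98.96 130.02] [ 0.09 -0.08 -0.13]
26.76 [486.32 -98.96 127.51] [-0.45 -0.05 -0.13]
27.28 [486.32 -98.94 125.51] [-0.13  0.33 -0.34]
```

View pics/w11c.png

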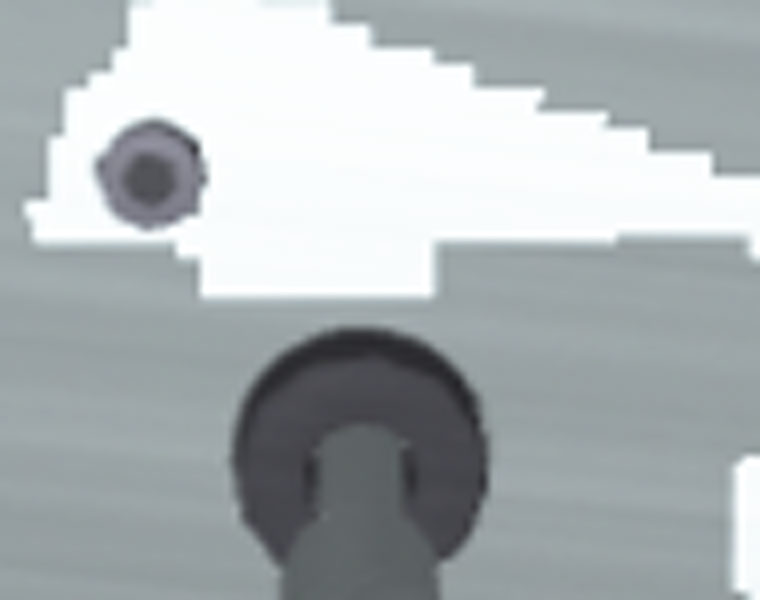

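```bash
python3 - <<'E'
from h import *
f0=np.load("f0.npy");x,y=486.3,-98.95
zc=None;z=125.5;last=None
while z>111:
    z-=1.0
    manip.move_straight([x,y,z],velocity=20);manip.dwell(0.1)
    f,p,t=fav(5,0.02);d=f-f0;print(round(t,2),p,d)
    if abs(d[:2]).max()>5: print("lateral STOP");break
    if d[2]>1.4:
        f,p,t=fav(6,0.02);print("confirm",(f-f0),p)
        if (f-f0)[2]>1.4:
            zc=p[2];break
print("contact TCP z",zc); np.save("zc.npy",zc if zc else np.nan)
E
```

```text
27.77 [486.3  -98.96 124.49] [0.06 0.08 0.19]
28.21 [486.3  -98.96 123.49] [-0.59 -0.29  0.27]
28.64 [486.3  -98.95 122.49] [-0.61  0.05 -0.17]
29.07 [486.3  -98.95 121.5 ] [0.1  0.06 0.01]
29.51 [486.3  -98.95 120.49] [-0.05  0.11  0.22]
29.94 [486.3  -98.96 119.5 ] [-0.21  0.41 -0.26]
30.38 [486.28 -98.94 118.49] [-0.19  0.16 -0.49]
30.81 [486.3  -98.95 117.5 ] [-0.41 -0.01  0.2 ]
31.24 [486.3  -98.94 116.49] [-0.06 -0.04 -0.2 ]
31.68 [486.29 -98.95 115.5 ] [ 0.18  0.01 -0.07]
32.11 [486.29 -98.94 114.49] [-0.24  0.54  0.07]
32.54 [486.43 -99.   113.66] [-0.71  0.13  1.84]
confirm [-0.38  0.23  2.25] [486.4  -98.98 113.62]
contact TCP z 113.62306377611411
```

```bash
python3 - <<'E'
from h import *
f0=np.load("f0.npy");x,y=486.3,-98.95
z=113.5;fm=0
for dz in (1.5,1.5,1.5,.75,.5,.5,.5,.5,.5,.5,.5):
    z-=dz
    manip.move_straight([x,y,z],velocity=15);manip.dwell(0.12)
    f,p,t=fav(4,0.02);d=f-f0;print(round(t,2),z,p,d)
    if abs(d[:2]).max()>7 or d[2]>15: print("STOP");break
    if fm>6 and d[2]<fm-3: print("TRIPPED");break
    fm=max(fm,d[2])
E
```

```text
33.08 112.0 [486.38 -98.98 112.09] [-0.2  -0.17  3.27]
33.51 110.5 [486.37 -98.98 110.58] [-0.42 -0.27  5.34]
33.94 109.0 [486.39 -98.98 109.09] [-0.31  0.12  7.13]
34.38 108.25 [486.37 -98.99 108.33] [-0.31  0.13  8.11]
34.81 107.75 [486.41 -98.99 107.87] [-0.67  0.41  8.4 ]
35.24 107.25 [486.45 -99.   107.42] [-0.1  -0.15  8.42]
35.67 106.75 [486.45 -99.01 106.93] [-0.09  0.23  8.58]
36.11 106.25 [485.98 -98.85 105.88] [ 0.13 -0.15  3.98]
TRIPPED
```

```bash
python3 - <<'E'
from h import *
f0=np.load("f0.npy")
manip.move_straight([486.3,-98.95,105.7],velocity=15);manip.dwell(0.15)
f,p,t=fav(4,0.02);print(round(t,2),p,f-f0)
manip.move_straight([486.3,-98.95,170],velocity=70)
manip.move_straight([486.3,-98.95,295],velocity=220)
f,p,t=fav(4,0.02);print(round(t,2),p,f-f0)
manip.goto([527.9,303.8,295],down(np.pi))
manip.move_straight([527.9,303.8,170],velocity=180);manip.dwell(0.6)
s=status.observe();print(s["t"],np.array(s["tool_pos"]),s["finger_gap"])
d=take("wrist","w12")
cv2.imwrite("pics/w12c.png",cv2.resize(d["image"][165:255,225:335],None,fx=6,fy=6,interpolation=cv2.INTER_CUBIC))
X=s["tool_pos"]
for z in (X[2]-76.5,70): print(z,(proj(d,[X[0],X[1],z])-[225,165]+.5)*6-.5)
E
```

```text
36.58 [486.21 -98.92 105.59] [-0.23  0.21  3.1 ]
38.42 [485.56 -98.69 293.3 ] [ 0.04 -0.32 -0.66]
41.3833 [527.89 303.81 170.02] 19.269801131586526
93.51596292183072 [330.26 327.42]
70 [330.38 276.59]
```

View pics/w12c.png

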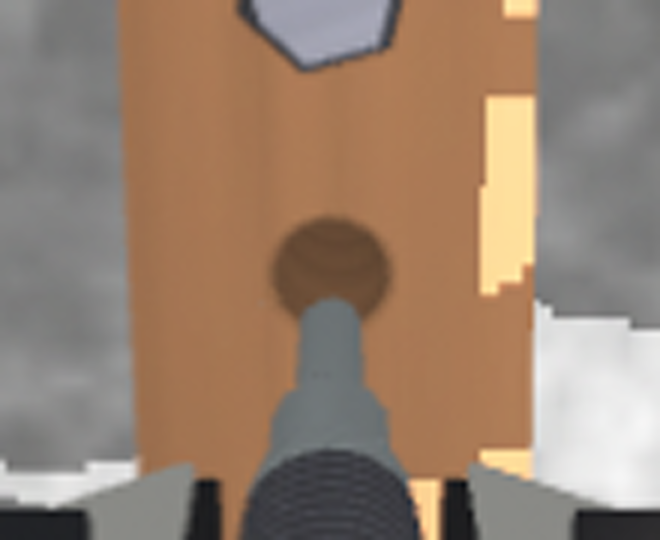

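```bash
python3 - <<'E'
from h import *
x,y=527.9,303.5
f0,_,t=fav(6);ok=True
for z in (145,125,105,95,92.5,91.5,91,90.5,90,89.5,89):
    manip.move_straight([x,y,z],velocity=60 if z>93 else 15);manip.dwell(0.15)
    f,p,t=fav(4,0.02);d=f-f0;print(round(t,2),p,d)
    if abs(d[:2]).max()>5 or d[2]>1.8: print("contact");break
s=status.observe();print(s["t"],s["finger_gap"])
E
```

```text
42.35 [528.15 303.61 145.41] [ 0.01  0.03 -0.11]
43.05 [528.13 303.59 125.31] [-0.41 -0.   -0.15]
43.75 [528.12 303.61 105.31] [-0.46 -0.02 -0.29]
44.28 [528.02 303.54  95.1 ] [-0.18 -0.39 -0.05]
44.82 [527.92 303.52  92.53] [-0.22  0.38  0.12]
45.28 [527.91 303.51  91.52] [-0.13  0.1  -0.31]
45.75 [527.91 303.51  91.02] [-0.36  0.04 -0.16]
46.22 [527.9  303.49  90.5 ] [ 0.02 -0.15  0.12]
46.68 [527.96 303.53  90.08] [-0.37 -0.08  1.01]
47.15 [528.13 303.62  89.89] [-0.75  0.19  5.35]
contact
47.1667 19.14034353086873
```

```bash
python3 - <<'E'
from h import *
let_go(); s=status.observe();print(s["t"],s["finger_gap"],np.array(s["tool_pos"]))
manip.move_straight([527.9,303.5,230],velocity=120);manip.dwell(0.3)
s=status.observe();print(s["t"],np.array(s["ft_force"]))
d=take("wrist","w13");t=take("scene","s13")
print((proj(d,[527.9,303.8,148])-[225,165]+.5)*6-.5)
a=cv2.resize(d["image"][165:255,225:335],(600,491),interpolation=cv2.INTER_CUBIC)
b=cv2.resize(t["image"][180:290,210:330],None,fx=5,fy=5,interpolation=cv2.INTER_CUBIC)
cv2.imwrite("pics/w13c.png",a);cv2.imwrite("pics/s13c.png",b)
E
```

```text
48.3917 91.68324214402419 [527.9 303.5  89.5]
50.0083 [-0.59 -1.3   0.28]
[329.22 318.1 ]
```

View pics/w13c.png

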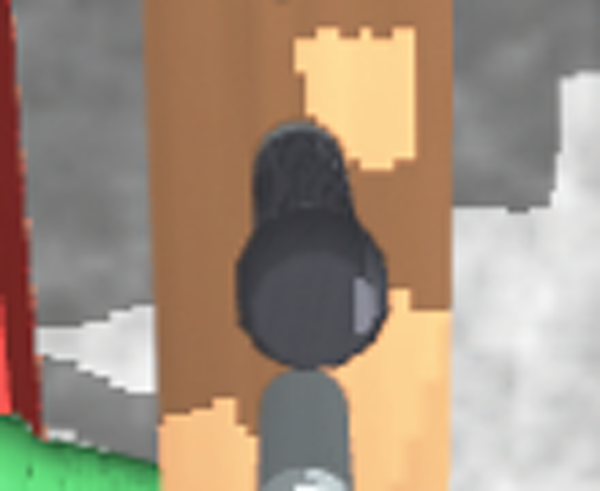

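View pics/s13c.png

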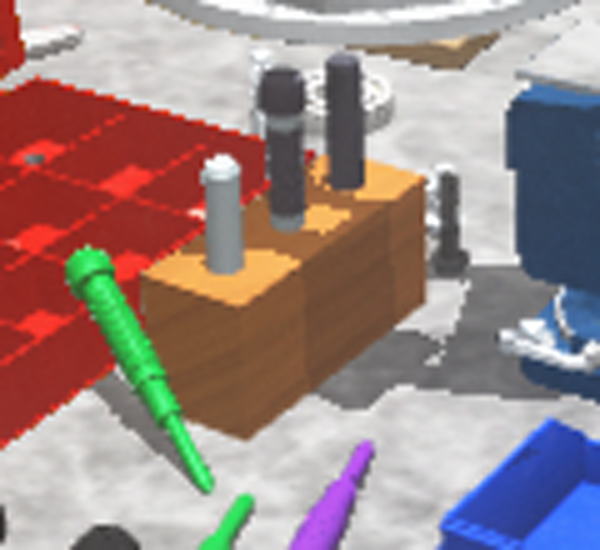

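The punch is seated in the middle hole: the cap is at the same scene position as at the start, and the barrel shoulder is on the block top. The pin punch and chisel haven't moved, and the gripper is open and clear.

```bash
python3 - <<'E'
from h import *
print(hand_in(), status.observe()["t"])
E
```

```text
the job is handed in; nothing more can be done
the job is handed in; nothing more can be done
```

The centre punch tripped once on the plate in the large bush and is back in the block's middle hole. I handed the job in at about 50 s of the 61 s allowed; no verdict is reported.

- **In the bush:** The nose went in with no side force. The point touched the plate about 25–26 mm below the mouth, near the deep end of the given range. Force rose to 8.6 N and fell to 4 N at the snap. I stopped about 8 mm in by arm position, short of the bottom.
- **Back in the block:** The barrel shoulder seated at nearly the same height it was picked up from, with about 5 N on contact before I let go.
- **Last checks:** The pictures show the punch upright and fully down, the pin punch and chisel where they were, and the gripper open and clear. I did not compare the bearing, torch and ratchet positions at the end.

**Disagreements:**
- The top camera put the bush and the punch 3–4 mm from where the wrist camera did. I used the wrist camera, checking the punch at two opposite yaws and the nose against the bush in one picture.
- The finger gap read about 19 mm on the 17 mm barrel, but the grip held without visible slip.
- The green and purple look-alikes had already toppled before the gripper came near them.

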